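# Tip a test-kit carton onto the scan mat

## Task

Get the standing teal test-kit carton ready for the bar-code scanner: slide it, still standing, up to the yellow taped outline on the scan mat, then push it over from high on its labelled face so that it lands flat with the bar-code label up, wholly inside the outline. Only push it with the fingers, do not pick it up, and leave everything else where it is.

Things in the scene. Friction and masses are not known exactly. Their poses are not given: they have to be found in the camera images.
- kit_center (a point): centre of the test-kit carton: the only teal carton that stands, 96 mm tall, 90 mm wide, 42 mm deep. It starts upright, this point 48 mm above the table. Carton axes: z up along its height while it stands; y along its width; x through its depth, from the face with the white bar-code label (at -21 mm, towards the robot) to the face with only a plain white stripe (at +21 mm, towards the mat)
- foot_edge (a point): middle of the carton's far lower edge (the side away from the label), about which it tips; on the table while it stands, 21 mm in front of its centre along the carton's x
- label_bl (a point): corner of the carton's labelled face: bottom, +y side (same axes as kit_center)
- label_br (a point): corner of the labelled face: bottom, -y side
- label_tl (a point): corner of the labelled face: top, +y side
- label_tr (a point): corner of the labelled face: top, -y side
- zone (a point): centre of the yellow taped outline on the dark scan mat, at table height; mat and tape are fixed and flat (under 2 mm). Inside the tape: 160 mm along x by 150 mm along y; tape 15 mm wide. x points from the carton's side to the bar-code scanner, whose stand (45 mm radius) rises at x = +165 mm; its head reaches back to x = +80 mm, 130 to 235 mm above the table. The carton starts on the -x side
- tube_box: bystander, loose: white open carton 170 x 120 x 75 mm full of blue-capped sample tubes (caps to 85 mm); origin at the centre of its underside
- swab_box: bystander, loose: narrow white carton with a green band, standing, 50 x 50 x 90 mm; origin at the centre of its underside
- spray: bystander, loose: light-blue trigger spray bottle, 72 mm across, 206 mm tall; origin at the centre of its underside
- gloves: bystander, loose: glove box lying flat, 125 x 240 x 75 mm, blue and white, a pink glove showing on top (to 95 mm); origin at the centre of its underside
- sanitizer: bystander, loose: clear pump bottle, 62 mm across, 170 mm tall; origin at the centre of its underside
- done_low: bystander, loose: lower of two teal test-kit cartons already scanned, lying stacked, label up; 96 x 90 x 42 mm; origin at the centre of its underside
- done_top: bystander, loose: upper of the two scanned cartons; lies on the lower one, from 42 to 84 mm above the table; origin at the centre of its underside
- pen: bystander, loose: blue and white pen lying on the table, 140 mm long, 11 mm thick; origin at the centre of its underside
- kit: the same standing teal carton, 0.1 to 0.21 kg, origin at the centre of its underside (48 mm below kit_center), same axes. Friction on table about 0.5 to 0.7: pushed lower than about 25 mm above the table it slides standing; pushed near its top it tips about its far lower edge and falls by itself once tilted about 24 degrees
There are look-alikes about, which are no part of the job. Leave any blue look-alike of the kit alone.

How it is judged:
By the outcome, as a careful person would: the job done as asked, in the order asked, and still so for the second after the job is handed in, with the robot touching nothing.
It also fails if it takes over 40 s, if anything falls off the work surface, if the arm or the gripper's body presses on something with over 40 N, if the wrist force passes 120 N, or if a joint passes its speed limit or range.

## Robot

A 6-joint arm with a two-finger parallel gripper is mounted at the origin on the work surface. World frame = base frame: x ahead of the robot, y to its left, z up, the work surface at z = 0. Lengths are in mm, angles in rad, forces in N, time in s.
With the tool pointing down it reaches from about 275 to 1000 mm from the base axis. Payload 8.4 kg.
Tool frame: the origin (TCP) lies midway between the tips of the shut fingers; the grasp point (between the pads) lies 19 mm behind it; z points along the fingers, y is the line along which they close (so a half turn about z gives the same grasp; the last joint's range is limited). The gripper opens to 85 mm and grips with 20 to 120 N. Pads are 22 mm wide; open, the fingers measure 114 mm over their backs; the gripper's body (76 mm by 85 mm) begins 54 mm behind the grasp point. The pads swing forward as they close: fully open they stand 13 mm farther back than shut.
Start: joints at [-0.002, 0.353, 1.633, -0, 1.155, -0.002], TCP at [625.002, -0, 231.281] pointing down, gripper open.
Joint ranges: [-2.63, 2.63], [-0.92, 2.1], [0.06, 2.66], [-1.3, 4.44], [0, 2.69], [-3.02, 3.02]. Speed limits (rad/s): [2.22, 2.22, 2.79, 3.14, 3.14, 3.14].

## Interface

Orientations are given as [roll, pitch, yaw] about the fixed x, y, z axes, in that order (R = Rz(yaw) Ry(pitch) Rx(roll)).
In Python, from rig import telemetry, optics, r gives the robot as it stands.
- The arm moves only by the tool play_rows, never from a script. Its arguments are lists of equal length, an entry for each row: "dp": the shift along the tool's x, y, z in units of 40 mm (1.0 is 40 mm), a list of three; "rot": the turn, a rotation vector about the tool's x, y, z in units of 6 degrees (1.0 is 6 degrees), a list of three. In form: {"dp": [[tx, ty, tz], ...], "rot": [[ax, ay, az], ...]}. A call has 1 to 5 rows; each row is the pose to reach, as a shift and turn from the pose commanded when the call began, along the tool's axes at that moment; what a row does not reach only later rows make up. A row lasts 1/12 s, in which the tool goes at most 41.7 mm and 7.16 degrees, less where a joint would pass 70% of its speed; a pose out of reach is approached as far as the arm can. A call with a gripper value outside its range is refused whole. "fingers" is the opening, from 0 (shut) to 1 (fully open), set as the call begins (left out, the last holds). The fingers move at their own pace and stop on an object; "grip_force" is the grip in N (left out, the last holds). Time passes only in rows, so rows that repeat a pose let the fingers close. It gives the time, the measured TCP pose, the force, the opening and the grip force at its end, in the units of the state.
- telemetry.sense(): the state, without advancing time (a new reading comes with each control period).
- optics.grab_frame(name): name is "scene" or "side" or "wrist"; returns a dict with "color" (480x640x3 uint8, red, green, blue), "mtx" (3x3 intrinsics, pixels), "R" (3x3) and "t" (3): a world point X has camera coordinates R X + t; the wrist camera has in their place "mount" (4x4, takes a point from camera to tool coordinates, whose origin is the TCP and whose axes are the flange's). Camera axes: x right, y down, z forward; pixel columns grow to the right and rows downward; lengths in mm; the calibration is good to about 2 mm. A picture is of the moment at which its call begins: read the wrist's pose just before it. There is no depth.
- r.sign_off(): hands the job in; it is judged then, once.
The state is a dict: "clock": time; "qpos": joint angles; "qvel": joint speeds; "joint_efforts": joint torques, N m; "eef_pos": TCP position; "tcp_rot": TCP orientation; "contact_force": force on the tool from outside, world axes, zero at the start; "wrist_torque": the same for the moment, N m; "opening": opening from 0.0 (shut) to 1.0 (fully open); "grasp_force": force on a finger pad.
Only numpy, scipy, OpenCV 4.12 (cv2) and the standard library are available. Lean on these libraries where they do the work, as an engineer would, in place of code of your own. Each camera call takes 0.05 s, during which the arm holds its last target. There are 200 camera calls.

## Working session

There is one attempt and no reset: what is moved stays moved. The work goes in short steps, Python scripts to look and compute and a tool call to move; the robot and the scene stay as the last step left them, time stands still between calls to the robot, and variables do not carry over. Pictures are saved under pics/ and viewed, at most 10 in all, crops included, and the job is handed in when it is done.

Besides the shell and the picture viewer there is one more tool, called after ">>>" by a JSON object that holds its "method" and its "body", one argument or row to a line. play_rows: Moves the arm, as the interface text tells. Its arguments: {"type":"object","properties":{"dp":{"type":"array"},"rot":{"type":"array"},"fingers":{"type":"number"},"grip_force":{"type":"number"}},"required":["dp","rot"]}

```bash
mkdir -p pics; cat > h.py <<'E'
import numpy as np, cv2
from rig import telemetry, optics, r
def snap(n,f):
    c=optics.grab_frame(n); cv2.imwrite('pics/'+f,c['color'][:,:,::-1]); return c
def ray(c,uv,z):
    R=np.array(c['R']);t=np.array(c['t']);d=R.T@np.linalg.inv(c['mtx'])@np.array([uv[0],uv[1],1.]);o=-R.T@t
    return o+d*(z-o[2])/d[2]
def proj(c,X):
    p=np.array(c['mtx'])@(np.array(c['R'])@np.array(X,float)+np.array(c['t']));return p[:2]/p[2]
E
python3 - <<'E'
from h import *
import pickle
d={n:snap(n,n+'0.png') for n in('scene','side')}
pickle.dump(d,open('d0.pkl','wb'))
for n in d: print(n,-np.array(d[n]['R']).T@d[n]['t'],np.array(d[n]['R'])[2])
print(telemetry.sense())
E
```

```text
scene [1046.92819068 -607.37715395  851.6398568 ] [-0.44305132  0.54688806 -0.71036538]
side [ 353.67924231 -895.08886082 1008.51129842] [ 0.16786921  0.69392675 -0.70020396]
{'clock': 0.1, 'qpos': array([-2.40025932e-03,  3.53609785e-01,  1.63406757e+00, -3.25245395e-06,
        1.15520994e+00, -2.40461510e-03]), 'qvel': array([-0.00064593,  0.00095629, -0.00339206, -0.00145469,  0.00099586,
       -0.00050444]), 'joint_efforts': array([ 4.27485766e-04, -6.06356549e+01, -3.42817569e+01, -7.40920814e-05,
        3.91241178e-03, -4.99377973e-05]), 'eef_pos': array([ 6.24562535e+02, -1.30348540e-04,  2.30614124e+02]), 'tcp_rot': array([-3.14029802e+00, -1.39198237e-07,  1.57080200e+00]), 'contact_force': array([ 0.71408855, -0.05447068,  0.37806691]), 'wrist_torque': array([ 0.03732132, -0.01647871,  0.02207273]), 'grasp_force': 0.0, 'opening': 0.9973454773950534}
```

View pics/scene0.png

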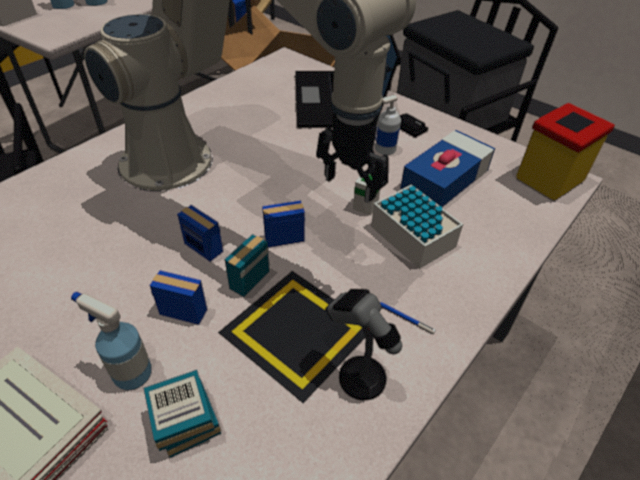

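View pics/side0.png

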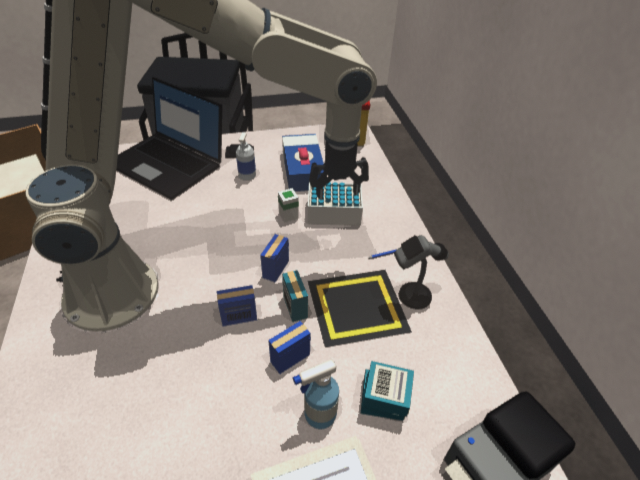

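Scene view: the teal kit stands at about (248,265), with three blue look-alikes around it (200,232), (284,222) and (180,297). The yellow outline is centred near (298,332) and the scanner near (365,340). Side view: the kit is at (295,295) and the outline near (362,305).

```bash
python3 - <<'E'
from h import *
import pickle
d=pickle.load(open('d0.pkl','rb'))
tiles=[]
for n,roi,cr in (('scene',(215,270,370,400),(130,180,330,330)),('side',(305,265,420,350),(205,225,325,375))):
    c=d[n];im=c['color'];hsv=cv2.cvtColor(im,cv2.COLOR_RGB2HSV)
    m=cv2.inRange(hsv,(20,120,100),(35,255,255));k=np.zeros_like(m);x0,y0,x1,y1=roi;k[y0:y1,x0:x1]=m[y0:y1,x0:x1]
    ys,xs=np.nonzero(k);P=np.array([ray(c,(x,y),1)[:2] for x,y in zip(xs,ys)],np.float32)
    print(n,len(P),cv2.minAreaRect(P))
    hull=cv2.convexHull(np.stack([xs,ys],1).astype(np.int32))
    q=cv2.approxPolyDP(hull,6,True)[:,0];print([(tuple(p),ray(c,p,1)[:2].round()) for p in q])
    m=cv2.inRange(hsv,(82,90,30),(97,255,255)); nl,lab,st,ce=cv2.connectedComponentsWithStats(m)
    for i in range(1,nl):
        if st[i,4]>60: print(st[i],ce[i].round(),ray(c,ce[i],48)[:2].round())
    x0,y0,x1,y1=cr
    tiles.append(cv2.resize(im[y0:y1,x0:x1,::-1],(400,int(400*(y1-y0)/(x1-x0))),interpolation=cv2.INTER_CUBIC))
h=max(t.shape[0] for t in tiles)
cv2.imwrite('pics/z.png',np.hstack([cv2.copyMakeBorder(t,0,h-t.shape[0],0,0,0) for t in tiles]))
E
```

```text
scene 2085 ((648.7156372070312, -176.45925903320312), (181.82308959960938, 191.69268798828125), 89.56803131103516)
[((np.int32(361), np.int32(327)), array([744., -87.])), ((np.int32(303), np.int32(388)), array([ 744., -265.])), ((np.int32(232), np.int32(332)), array([ 556., -266.])), ((np.int32(291), np.int32(281)), array([555., -91.]))]
[ 381  186   61   56 1837] [416. 212.] [663. 234.]
[ 225  235   44   61 1231] [247. 268.] [ 489. -155.]
[ 144  371   74   72 1310] [181. 411.] [ 635. -448.]
[160 429  54  21 132] [184. 440.] [ 677. -476.]
side 1301 ((649.19775390625, -173.58493041992188), (184.35595703125, 192.41070556640625), 89.56909942626953)
[((np.int32(401), np.int32(327)), array([ 741., -266.])), ((np.int32(331), np.int32(339)), array([ 554., -264.])), ((np.int32(317), np.int32(285)), array([558., -85.])), ((np.int32(380), np.int32(275)), array([743., -84.]))]
[326 182   5  20  84] [328. 191.] [670. 259.]
[333 182   5  23 101] [335. 193.] [690. 245.]
[340 183   5  22  93] [342. 193.] [712. 239.]
[312 187   5  17  73] [314. 195.] [621. 248.]
[347 187   5  18  77] [349. 196.] [732. 223.]
[294 271  14  27  95] [301. 285.] [ 506. -113.]
[283 273  14  28 127] [289. 287.] [ 475. -113.]
[ 361  362   53   58 1292] [385. 397.] [ 625. -462.]
```

View pics/z.png

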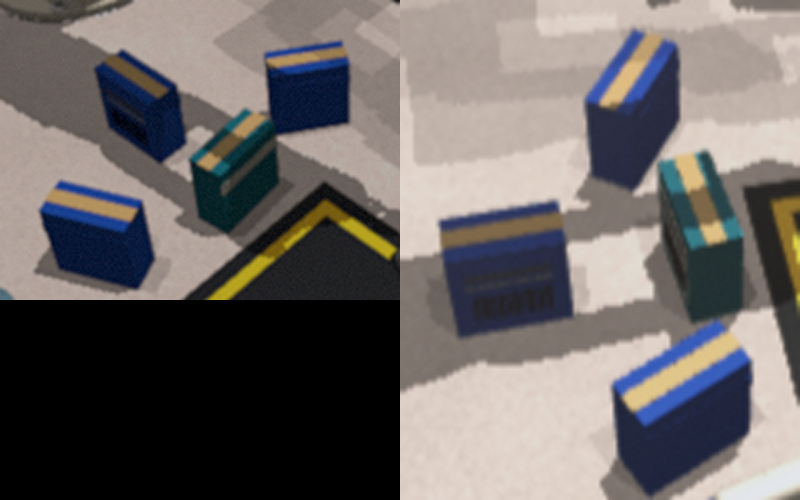

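```bash
python3 - <<'E'
from h import *
import pickle
d=pickle.load(open('d0.pkl','rb'))
def show(n,pts,o,s,z,l):
    c=d[n];P=np.array([ray(c,(o[0]+u/s,o[1]+v/s),z)[:2] for u,v in pts],np.float32)
    print(n,l,P.round().tolist(),'c',P.mean(0).round(1),cv2.minAreaRect(P))
A=((130,180),2);B=((205,225),400/120)
show('scene',[(192,160),(243,112),(276,123),(225,177)],*A,96,'kit')
show('side',[(258,165),(308,152),(342,232),(290,248)],*B,96,'kit')
# side: bottom near edge corners
show('side',[(294,322),(341,305)],*B,0,'kitbot')
show('scene',[(231,231),(198,217),(279,182)],*A,0,'kitbot')
show('side',[(40,220),(157,203),(164,234),(46,247)],*B,96,'blueL')
show('side',[(187,100),(237,32),(279,43),(230,112)],*B,96,'blueTop')
show('side',[(214,385),(314,322),(350,365),(245,420)],*B,96,'blueBot')
show('scene',[(42,205),(60,183),(145,203),(137,228)],*A,96,'blueBot')
show('scene',[(97,68),(122,52),(180,95),(157,113)],*A,96,'blueL')
show('scene',[(265,55),(340,43),(349,62),(268,75)],*A,96,'blueTop')
E
```

```text
scene kit [[475.0, -194.0], [464.0, -112.0], [502.0, -101.0], [516.0, -188.0]] c [ 489.2 -148.7] ((488.26873779296875, -147.78829956054688), (41.81467056274414, 88.36292266845703), 9.41962718963623)
side kit [[459.0, -109.0], [499.0, -103.0], [509.0, -186.0], [468.0, -193.0]] c [ 483.8 -148. ] ((483.78057861328125, -148.41184997558594), (41.26079177856445, 85.78247833251953), 6.8091912269592285)
side kitbot [[470.0, -192.0], [510.0, -183.0]] c [ 490.1 -187.7] ((490.0785217285156, -187.67807006835938), (40.25957107543945, 0.0), -167.86676025390625)
scene kitbot [[509.0, -184.0], [468.0, -194.0], [499.0, -100.0]] c [ 492.2 -159.2] ((500.5634765625, -152.46432495117188), (98.21099090576172, 35.3233642578125), 71.77250671386719)
side blueL [[290.0, -130.0], [378.0, -131.0], [379.0, -162.0], [293.0, -157.0]] c [ 334.8 -145. ] ((334.5129089355469, -146.05291748046875), (30.623985290527344, 89.35498809814453), 89.33863067626953)
side blueTop [[414.0, -29.0], [466.0, 41.0], [498.0, 21.0], [446.0, -49.0]] c [456.   -4.2] ((456.1417236328125, -4.2410125732421875), (90.33892822265625, 37.89984893798828), 53.50776290893555)
side blueBot [[396.0, -299.0], [473.0, -262.0], [491.0, -302.0], [413.0, -330.0]] c [ 443.2 -298.2] ((442.8408203125, -298.8973693847656), (85.35646057128906, 43.92268371582031), 23.581979751586914)
scene blueBot [[410.0, -328.0], [400.0, -300.0], [482.0, -262.0], [500.0, -287.0]] c [ 448.3 -294.3] ((448.8838806152344, -294.0202941894531), (99.1595458984375, 30.30933380126953), 24.66412353515625)
scene blueL [[295.0, -170.0], [295.0, -134.0], [395.0, -138.0], [398.0, -173.0]] c [ 345.9 -153.8] ((346.401611328125, -153.5919952392578), (35.173885345458984, 103.53141784667969), 88.28421020507812)
scene blueTop [[418.0, -32.0], [467.0, 38.0], [496.0, 21.0], [444.0, -54.0]] c [456.3  -6.6] ((456.1582336425781, -6.629116058349609), (91.35395050048828, 33.59994888305664), 54.92800521850586)
```

>>> {"method": "play_rows", "body": {
  "dp": [
    [-0.6,-0.9,0],
    [-1.2,-1.8,0],
    [-1.8,-2.6,0],
    [-2.4,-3.5,0],
    [-3.0,-4.4,0]
  ],
  "rot": [
    [0,0,1],
    [0,0,2],
    [0,0,3],
    [0,0,4],
    [0,0,5]
  ],
  "fingers": 0
}}

```text
clock: 0.52
eef_pos: [451.0, -117.9, 230.8]
tcp_rot: [-3.141, 0.0, 1.043]
contact_force: [0.6, -1.7, 0.0]
opening: 0.297
grasp_force: 0.0
```

>>> {"method": "play_rows", "body": {
  "dp": [
    [0,0,0],
    [0,0,0],
    [0,0,0],
    [0,0,0],
    [0,0,0]
  ],
  "rot": [
    [0,0,1],
    [0,0,2],
    [0,0,3],
    [0,0,4],
    [0,0,5]
  ]
}}

```text
clock: 0.93
eef_pos: [452.6, -117.5, 231.1]
tcp_rot: [-3.141, 0.0, 0.518]
contact_force: [-0.6, -0.3, 0.4]
opening: 0.001
grasp_force: 0.0
```

>>> {"method": "play_rows", "body": {
  "dp": [
    [0,0,0],
    [0,0,0],
    [0,0,0],
    [0,0,0],
    [0,0,0]
  ],
  "rot": [
    [0,0,1],
    [0,0,2],
    [0,0,3],
    [0,0,4],
    [0,0,5]
  ]
}}

```text
clock: 1.35
eef_pos: [452.7, -117.3, 231.0]
tcp_rot: [-3.141, 0.001, -0.005]
contact_force: [-0.2, 0.1, 0.2]
opening: -0.001
grasp_force: 0.0
```

>>> {"method": "play_rows", "body": {
  "dp": [
    [0,0,0],
    [0,0,0],
    [0,0,0]
  ],
  "rot": [
    [0,1,0],
    [0,2,0],
    [0,2,0]
  ]
}}

```text
clock: 1.6
eef_pos: [449.6, -116.7, 229.8]
tcp_rot: [-3.141, -0.21, -0.001]
contact_force: [-0.4, 0.1, -1.0]
opening: 0.002
grasp_force: 0.0
```

```bash
cat >> h.py <<'E'
from scipy.spatial.transform import Rotation as Ro
def wrist(f):
    s=telemetry.sense();c=optics.grab_frame('wrist');cv2.imwrite('pics/'+f,c['color'][:,:,::-1])
    T=np.eye(4);T[:3,:3]=Ro.from_euler('xyz',s['tcp_rot']).as_matrix();T[:3,3]=s['eef_pos']
    W=T@np.array(c['mount']);c['R']=W[:3,:3].T;c['t']=-W[:3,:3].T@W[:3,3];return c
def st():
    s=telemetry.sense();print('t',round(s['clock'],2),'p',s['eef_pos'].round(1),'rot',np.degrees(s['tcp_rot']).round(1),'F',s['contact_force'].round(1),'op',round(s['opening'],2))
E
python3 - <<'E'
from h import *
import pickle
st();c=wrist('w1.png');pickle.dump(c,open('w1.pkl','wb'));print(-np.array(c['R']).T@c['t'],c['mount'])
E
```

```text
t 1.6 p [ 449.6 -116.7  229.8] rot [-180.   -12.1   -0. ] F [-0.4  0.1 -1. ] op 0.0
[ 497.1027592  -115.91855073  385.35924748] [[-1.78953821e-03 -9.50124565e-01 -3.11865530e-01  7.88963145e+01]
 [ 9.99997717e-01 -2.06456612e-03  5.51714911e-04 -9.20868129e-01]
 [-1.16806490e-03 -3.11863830e-01  9.50126090e-01 -1.42187172e+02]
 [ 0.00000000e+00  0.00000000e+00  0.00000000e+00  1.00000000e+00]]
```

View pics/w1.png

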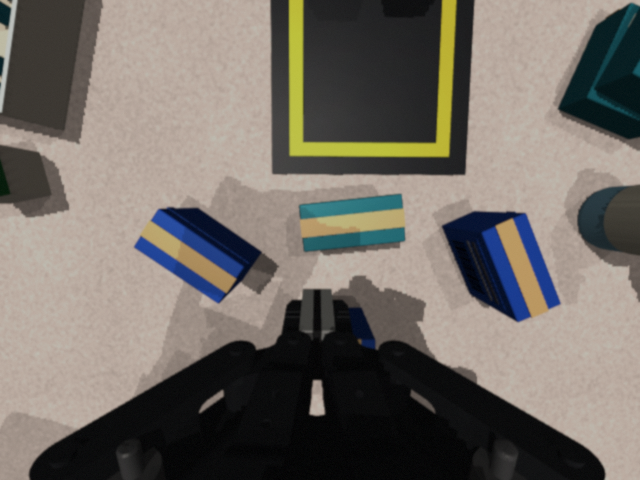

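The wrist view shows the kit top with corners at about (300,205), (402,195), (405,240) and (302,251). The near yellow tape is at row 150, and the edge of the blue carton shows at (368,330), behind the fingers.

```bash
python3 - <<'E'
from h import *
import pickle
c=pickle.load(open('w1.pkl','rb'))
hsv=cv2.cvtColor(c['color'],cv2.COLOR_RGB2HSV)
m=cv2.inRange(hsv,(80,80,40),(100,255,255))|cv2.inRange(hsv,(10,60,120),(25,255,255))
k=np.zeros_like(m);k[185:262,285:420]=m[185:262,285:420]
nl,lab,s,ce=cv2.connectedComponentsWithStats(k);i=1+np.argmax(s[1:,4]);ys,xs=np.nonzero(lab==i)
P=np.array([ray(c,p,96)[:2] for p in zip(xs,ys)],np.float32)
print(s[i],cv2.minAreaRect(P),cv2.boxPoints(cv2.minAreaRect(P)).round())
print('blueL',[ray(c,p,96)[:2].round() for p in((362,310),(374,345))])
print('zone',[ray(c,p,1)[:2].round() for p in((288,157),(449,157),(370,157))])
E
```

```text
[ 299  194  107   57 4350] ((481.0216064453125, -146.51683044433594), (41.003536224365234, 91.23226928710938), 5.934559345245361) [[ 456. -103.]
 [ 465. -194.]
 [ 506. -190.]
 [ 497.  -99.]]
blueL [array([ 403., -156.]), array([ 371., -167.])]
zone [array([550., -84.]), array([ 550., -265.]), array([ 550., -176.])]
```

>>> {"method": "play_rows", "body": {
  "dp": [
    [-0.15,0,0.7],
    [-0.3,0,1.4],
    [-0.45,0,2.1],
    [-0.65,0,2.8],
    [-0.9,0,3.5]
  ],
  "rot": [
    [0,0,0],
    [0,0,0],
    [0,0,0],
    [0,0,0],
    [0,0,0]
  ]
}}

```text
clock: 2.07
eef_pos: [448.7, -117.7, 86.2]
tcp_rot: [3.141, -0.209, 0.0]
contact_force: [1.0, -0.4, 0.1]
opening: -0.001
grasp_force: 0.0
```

>>> {"method": "play_rows", "body": {
  "dp": [
    [0,0,0],
    [0,0,0]
  ],
  "rot": [
    [0,0,0],
    [0,0,0]
  ]
}}

```text
clock: 2.23
eef_pos: [446.5, -117.0, 85.8]
tcp_rot: [-3.14, -0.204, -0.0]
contact_force: [-0.4, 0.2, 0.0]
opening: -0.003
grasp_force: 0.0
```

```bash
python3 - <<'E'
from h import *
c=snap('side','s1.png');d=snap('scene','c1.png');st()
a=cv2.resize(c['color'][190:350,200:360,::-1],(400,400),interpolation=3);b=cv2.resize(d['color'][160:320,150:310,::-1],(400,400),interpolation=3)
cv2.imwrite('pics/z1.png',np.hstack([a,b]))
E
```

```text
t 2.33 p [ 448.3 -117.7   88. ] rot [180. -12.   0.] F [-0.5 -0.7  1.1] op -0.0
```

View pics/z1.png

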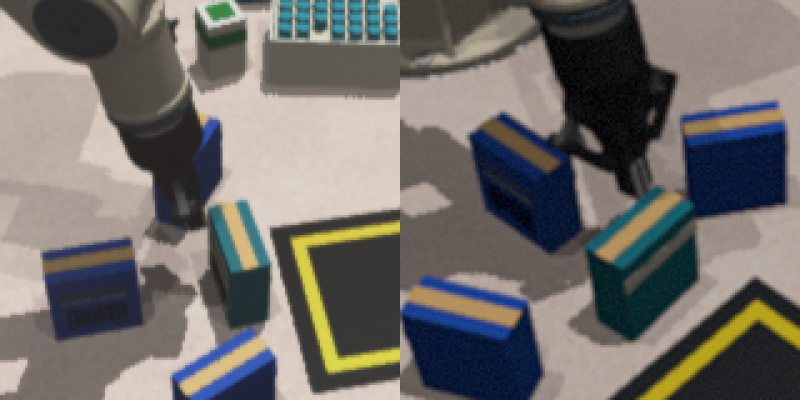

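Side and scene crops: the fingertip is just behind the top edge of the kit, towards its +y end, and clear of the blue cartons. I'll lower it.

>>> {"method": "play_rows", "body": {
  "dp": [
    [-0.1,0,0.4],
    [-0.19,0,0.8],
    [-0.27,0,1.2],
    [-0.35,0,1.57],
    [-0.35,0,1.57]
  ],
  "rot": [
    [0,0,0],
    [0,0,0],
    [0,0,0],
    [0,0,0],
    [0,0,0]
  ]
}}

```text
clock: 2.75
eef_pos: [446.7, -117.3, 22.3]
tcp_rot: [-3.141, -0.209, 0.0]
contact_force: [-0.2, 0.5, 0.7]
opening: 0.0
grasp_force: 0.0
```

>>> {"method": "play_rows", "body": {
  "dp": [
    [0.05,0,0.02],
    [0.1,0,0.03],
    [0.15,0,0.04],
    [0.2,0,0.05],
    [0.2,0,0.05]
  ],
  "rot": [
    [0,0,0],
    [0,0,0],
    [0,0,0],
    [0,0,0],
    [0,0,0]
  ]
}}

```text
clock: 3.17
eef_pos: [455.5, -117.6, 23.1]
tcp_rot: [3.141, -0.211, 0.0]
contact_force: [-1.5, -0.7, 0.2]
opening: -0.003
grasp_force: 0.0
```

```bash
cat >> h.py <<'E'
def kit(n='scene',box=(205,215,345,345)):
    # top-face + teal, show crop
    c=optics.grab_frame(n);return c
E
python3 - <<'E'
from h import *
st();c=wrist('w2.png')
d=snap('scene','c2.png');e=snap('side','s2.png')
a=cv2.resize(e['color'][190:350,200:360,::-1],(400,400),interpolation=3);b=cv2.resize(d['color'][160:320,150:310,::-1],(400,400),interpolation=3)
cv2.imwrite('pics/z2.png',np.hstack([a,b]))
E
```

```text
t 3.17 p [ 455.5 -117.6   23.1] rot [180.  -12.1   0. ] F [-1.5 -0.7  0.2] op -0.0
```

View pics/z2.png

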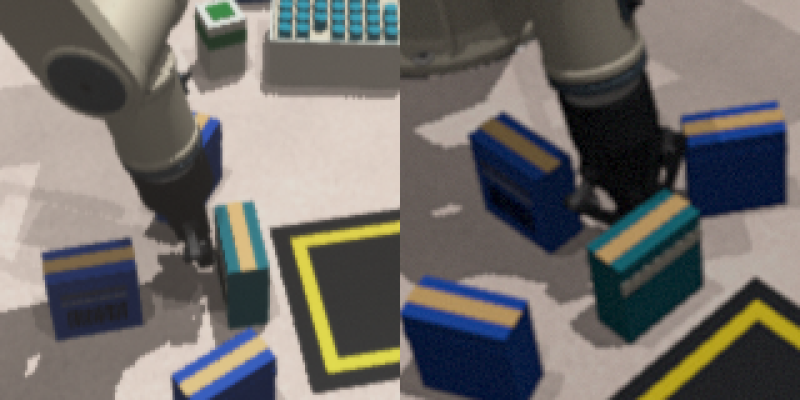

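Crops: the kit is still standing and has begun to turn clockwise. The blue cartons have not moved. I'll keep pushing.

>>> {"method": "play_rows", "body": {
  "dp": [
    [0.07,0,0.03],
    [0.14,0,0.06],
    [0.21,0,0.09],
    [0.28,0,0.12],
    [0.35,0,0.15]
  ],
  "rot": [
    [0,0,0],
    [0,0,0],
    [0,0,0],
    [0,0,0],
    [0,0,0]
  ]
}}

```text
clock: 3.73
eef_pos: [469.6, -117.3, 19.1]
tcp_rot: [-3.141, -0.209, 0.0]
contact_force: [-1.4, 1.2, 2.0]
opening: 0.0
grasp_force: 1.1
```

```bash
cat > k.py <<'E'
from h import *
import sys
# top face of the kit from the fixed views: teal/orange pixels brighter than the side faces -> print rect; save a crop pair
n=sys.argv[1];st()
e=snap('side','s'+n+'.png');d=snap('scene','c'+n+'.png')
for nm,c in(('side',e),('scene',d)):
    hsv=cv2.cvtColor(c['color'],cv2.COLOR_RGB2HSV)
    m=cv2.inRange(hsv,(80,100,60),(100,255,255))|cv2.inRange(hsv,(8,60,110),(22,200,255))
    k=np.zeros_like(m);x0,y0,x1,y1=(265,250,360,330) if nm=='side' else (215,215,340,330);k[y0:y1,x0:x1]=m[y0:y1,x0:x1]
    k=cv2.morphologyEx(k,cv2.MORPH_OPEN,np.ones((2,2),np.uint8))
    nl,lab,s,_=cv2.connectedComponentsWithStats(k);i=1+np.argmax(s[1:,4]);ys,xs=np.nonzero(lab==i)
    P=np.array([ray(c,p,96)[:2] for p in zip(xs,ys)],np.float32);print(nm,s[i],cv2.minAreaRect(P))
a=cv2.resize(e['color'][225:345,260:380,::-1],(400,400),interpolation=3);b=cv2.resize(d['color'][200:320,200:320,::-1],(400,400),interpolation=3)
cv2.imwrite('pics/z%s.png'%n,np.hstack([a,b]))
E
python3 k.py 3
```

```text
t 3.73 p [ 469.6 -117.3   19.1] rot [-180.  -12.    0.] F [-1.4  1.2  2. ] op 0.0
side [293 272  17  28 381] ((498.5795593261719, -153.362060546875), (88.78379821777344, 39.91242980957031), 79.53778839111328)
scene [228 241  46  31 620] ((502.4679870605469, -151.5579376220703), (91.09919738769531, 44.0741081237793), 79.05288696289062)
```

View pics/z3.png

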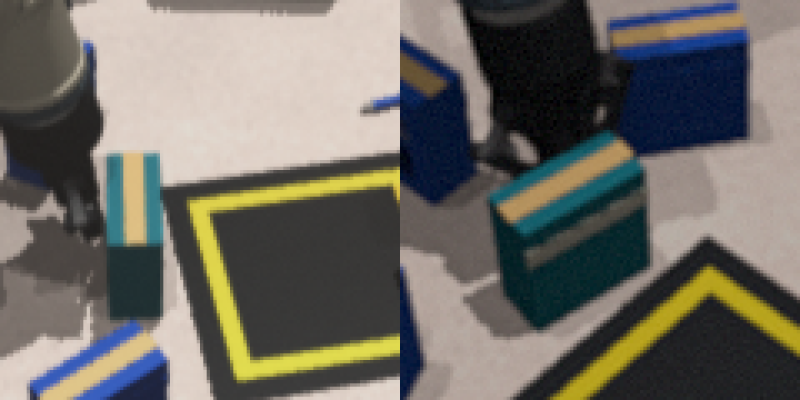

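Kit is at about (500,-152) with yaw about -11°, standing. I'll back off, centre on the face, align and tilt more.

>>> {"method": "play_rows", "body": {
  "dp": [
    [-0.15,0,-0.03],
    [-0.3,0,-0.06],
    [-0.3,0.35,-0.06],
    [-0.3,0.72,0.0],
    [-0.3,0.72,0.04]
  ],
  "rot": [
    [0,0,0],
    [0,0,0],
    [-0.1,0.4,0.6],
    [-0.25,0.9,1.2],
    [-0.37,1.33,1.74]
  ]
}}

```text
clock: 4.25
eef_pos: [458.1, -145.6, 16.3]
tcp_rot: [-3.128, -0.328, -0.16]
contact_force: [-0.7, 1.5, -0.8]
opening: 0.001
grasp_force: 0.0
```

>>> {"method": "play_rows", "body": {
  "dp": [
    [0,0,0],
    [0,0,0]
  ],
  "rot": [
    [0,0,0],
    [0,0,0]
  ]
}}

```text
clock: 4.42
eef_pos: [458.5, -143.6, 16.2]
tcp_rot: [-3.126, -0.325, -0.156]
contact_force: [-0.1, -0.5, 0.4]
opening: 0.001
grasp_force: 0.0
```

```bash
python3 k.py 4
```

```text
t 4.42 p [ 458.5 -143.6   16.2] rot [-179.1  -18.6   -8.9] F [-0.1 -0.5  0.4] op 0.0
side [299 272  11  28 260] ((506.4243469238281, -154.859619140625), (88.56338500976562, 25.504711151123047), 79.0107421875)
scene [227 241  46  31 619] ((502.6776123046875, -151.58941650390625), (91.00299835205078, 44.31977081298828), 78.78630065917969)
```

>>> {"method": "play_rows", "body": {
  "dp": [
    [0.15,0,0.05],
    [0.3,-0.01,0.1],
    [0.46,-0.02,0.155],
    [0.61,-0.02,0.205],
    [0.76,-0.03,0.255]
  ],
  "rot": [
    [0,0,0],
    [0,0,0],
    [0,0,0],
    [0,0,0],
    [0,0,0]
  ]
}}

```text
clock: 4.93
eef_pos: [491.7, -147.2, 16.6]
tcp_rot: [-3.127, -0.326, -0.153]
contact_force: [-1.7, 0.5, -0.8]
opening: -0.005
grasp_force: 0.5
```

>>> {"method": "play_rows", "body": {
  "dp": [
    [0.15,0,0.05],
    [0.3,-0.01,0.1],
    [0.46,-0.02,0.155],
    [0.61,-0.02,0.205],
    [0.76,-0.03,0.255]
  ],
  "rot": [
    [0,0,0],
    [0,0,0],
    [0,0,0],
    [0,0,0],
    [0,0,0]
  ]
}}

```text
clock: 5.35
eef_pos: [523.6, -150.9, 16.6]
tcp_rot: [-3.126, -0.326, -0.154]
contact_force: [-1.0, 0.2, 0.3]
opening: -0.002
grasp_force: 0.5
```

```bash
python3 k.py 5
```

```text
t 5.35 p [ 523.6 -150.9   16.6] rot [-179.1  -18.7   -8.8] F [-1.   0.2  0.3] op -0.0
side [315 270  13  29 280] ((549.5015258789062, -158.34426879882812), (92.07189178466797, 27.915298461914062), 80.33146667480469)
scene [246 257  47  33 676] ((561.5161743164062, -158.02496337890625), (90.90361785888672, 44.27239227294922), 81.45516204833984)
```

View pics/z5.png

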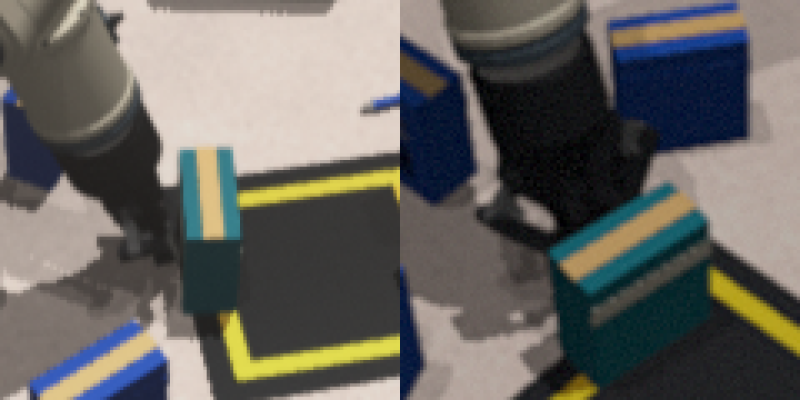

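Crops: the kit stands squarely across the near tape, at about (559,-158) with yaw -8.5°. About 22 mm remain.

>>> {"method": "play_rows", "body": {
  "dp": [
    [0.12,0,0.04],
    [0.24,0,0.08],
    [0.36,0,0.12],
    [0.48,0.01,0.16],
    [0.55,0.01,0.18]
  ],
  "rot": [
    [0,0,0],
    [0,0,0],
    [0,0,0],
    [0,0,0],
    [0,0,0]
  ]
}}

```text
clock: 5.87
eef_pos: [547.0, -155.2, 16.9]
tcp_rot: [-3.126, -0.327, -0.156]
contact_force: [-0.5, -0.5, 0.5]
opening: -0.001
grasp_force: 0.5
```

>>> {"method": "play_rows", "body": {
  "dp": [
    [-0.2,0,-0.07],
    [-0.6,0,-0.2],
    [-0.8,0,-0.27],
    [-0.8,0,-0.27]
  ],
  "rot": [
    [0,0,0],
    [0,0,0],
    [0,0,0],
    [0,0,0]
  ]
}}

```text
clock: 6.2
eef_pos: [509.9, -149.0, 16.2]
tcp_rot: [-3.125, -0.324, -0.156]
contact_force: [-0.6, -0.5, 0.1]
opening: 0.003
grasp_force: 0.0
```

```bash
python3 k.py 6
```

```text
t 6.2 p [ 509.9 -149.    16.2] rot [-179.1  -18.6   -9. ] F [-0.6 -0.5  0.1] op 0.0
side [324 270  19  28 385] ((579.3551635742188, -163.29953002929688), (90.66673278808594, 41.55746841430664), 81.67082214355469)
scene [252 263  47  33 665] ((582.8009643554688, -161.84561157226562), (89.99900817871094, 43.39448928833008), 80.8705062866211)
```

Kit is at about (581,-162) with yaw -8.7°, so it should land near (649,-173). I'll raise the fingers and push high.

>>> {"method": "play_rows", "body": {
  "dp": [
    [0.18,0,-0.52],
    [0.36,0,-1.04],
    [0.53,0,-1.56],
    [0.53,0,-1.56]
  ],
  "rot": [
    [0,0,0],
    [0,0,0],
    [0,0,0],
    [0,0,0]
  ]
}}

```text
clock: 6.63
eef_pos: [515.7, -152.0, 86.8]
tcp_rot: [-3.128, -0.334, -0.156]
contact_force: [1.0, 0.2, 0.1]
opening: -0.001
grasp_force: 0.0
```

>>> {"method": "play_rows", "body": {
  "dp": [
    [0.25,0,0.08],
    [0.5,0,0.16],
    [0.7,0,0.23],
    [0.85,0,0.28],
    [1.0,0,0.33]
  ],
  "rot": [
    [0,0,0],
    [0,0,0],
    [0,0,0],
    [0,0,0],
    [0,0,0]
  ]
}}

```text
clock: 7.05
eef_pos: [554.8, -157.0, 82.0]
tcp_rot: [-3.125, -0.325, -0.156]
contact_force: [-0.1, -0.5, -0.0]
opening: 0.0
grasp_force: 0.3
```

>>> {"method": "play_rows", "body": {
  "dp": [
    [0.13,0,0.05],
    [0.27,0,0.09],
    [0.4,0,0.13],
    [0.53,0,0.18],
    [0.65,0,0.22]
  ],
  "rot": [
    [0,0,0],
    [0,0,0],
    [0,0,0],
    [0,0,0],
    [0,0,0]
  ]
}}

```text
clock: 7.47
eef_pos: [581.9, -161.3, 83.0]
tcp_rot: [-3.126, -0.327, -0.156]
contact_force: [-0.4, 0.1, 0.7]
opening: 0.001
grasp_force: 0.0
```

```bash
python3 k.py 7
```

```text
t 7.47 p [ 581.9 -161.3   83. ] rot [-179.1  -18.7   -8.9] F [-0.4  0.1  0.7] op 0.0
side [339 269  19  30 359] ((616.522216796875, -170.3752899169922), (97.65660858154297, 39.09877395629883), 81.43760681152344)
scene [275 285  39  28 278] ((642.9060668945312, -175.28421020507812), (89.4935531616211, 13.990535736083984), 81.41143798828125)
```

View pics/z7.png

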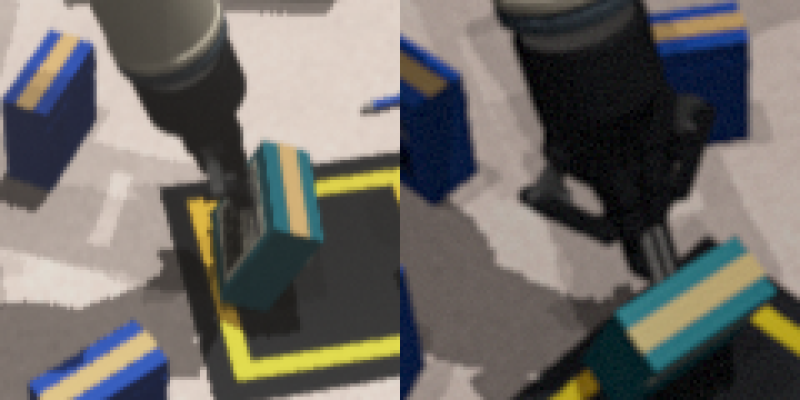

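The kit is tilted and mid-fall about its far foot edge. I'll push slightly further, then lift away.

>>> {"method": "play_rows", "body": {
  "dp": [
    [0.12,0,0.04],
    [0.25,0,0.08],
    [0.35,0,0.11],
    [0.35,0,0.11],
    [0.35,0,0.11]
  ],
  "rot": [
    [0,0,0],
    [0,0,0],
    [0,0,0],
    [0,0,0],
    [0,0,0]
  ]
}}

```text
clock: 7.98
eef_pos: [596.0, -163.4, 83.3]
tcp_rot: [-3.126, -0.327, -0.156]
contact_force: [-0.2, -0.9, -0.8]
opening: -0.003
grasp_force: 0.0
```

>>> {"method": "play_rows", "body": {
  "dp": [
    [0,0,-0.8],
    [0,0,-1.6],
    [0,0,-2.4],
    [0,0,-3.2],
    [0,0,-4]
  ],
  "rot": [
    [0,0,0],
    [0,0,0],
    [0,0,0],
    [0,0,0],
    [0,0,0]
  ]
}}

```text
clock: 8.4
eef_pos: [543.6, -157.7, 236.0]
tcp_rot: [-3.126, -0.326, -0.156]
contact_force: [0.6, 0.5, 0.1]
opening: -0.003
grasp_force: 0.0
```

>>> {"method": "play_rows", "body": {
  "dp": [
    [0,0,0],
    [0,0,0],
    [0,0,0],
    [0,0,0],
    [0,0,0]
  ],
  "rot": [
    [0,0,0],
    [0,0,0],
    [0,0,0],
    [0,0,0],
    [0,0,0]
  ]
}}

```text
clock: 8.82
eef_pos: [544.1, -157.7, 233.3]
tcp_rot: [-3.125, -0.324, -0.156]
contact_force: [0.2, 0.5, -1.1]
opening: 0.001
grasp_force: 0.0
```

```bash
python3 - <<'E'
from h import *
st();e=snap('side','s8.png');c=snap('scene','c8.png')
hsv=cv2.cvtColor(e['color'],cv2.COLOR_RGB2HSV)
m=cv2.inRange(hsv,(80,80,50),(100,255,255));k=np.zeros_like(m);k[260:345,310:410]=m[260:345,310:410]
ys,xs=np.nonzero(k);P=np.array([ray(e,p,42)[:2] for p in zip(xs,ys)],np.float32);print(cv2.minAreaRect(P))
a=e['color'][150:400,200:460,::-1];b=c['color'][180:430,120:400,::-1]
cv2.imwrite('pics/z8.png',cv2.resize(np.hstack([a,b]),(800,370),interpolation=3))
E
```

```text
t 8.82 p [ 544.1 -157.7  233.3] rot [-179.1  -18.6   -8.9] F [ 0.2  0.5 -1.1] op 0.0
((644.2318115234375, -181.98220825195312), (109.91976165771484, 98.1849136352539), 80.56903076171875)
```

View pics/z8.png

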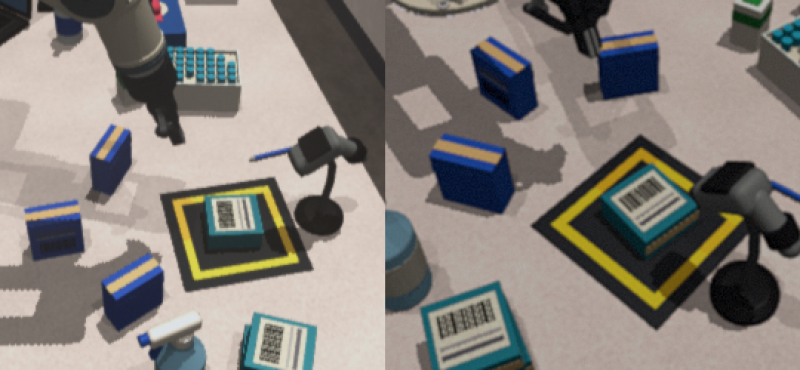

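The kit lies flat with its label up and wholly inside the tape. Everything else is where it was and the arm is clear, so I'll hand in.

```bash
python3 -c "
from rig import r
print(r.sign_off())"
```

```text
the job is handed in; nothing more can be done
None
```

The teal carton was slid standing to the outline and tipped over; it lies flat, label up, inside the tape, nothing else appears moved in the final pictures, and the job is handed in (verdict not shown).

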